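Prop the drying cabinet's door ajar with its stay

ROBOT

A 6-joint arm with a two-finger parallel gripper is mounted at the origin on the work surface; the furniture and walls round the work are solid. World frame = base frame: x ahead of the robot, y to its left, z up, the work surface at z = 0. Lengths are in m, angles in degrees, forces in N, time in s.
With the tool pointing down it reaches from about 0.4 to 0.825 m from the base axis. Payload 7 kg.
Tool frame: the origin (TCP) lies midway between the tips of the shut fingers; the grasp point (between the pads) lies 19 mm behind it; z points along the fingers, y is the line along which they close (so a half turn about z gives the same grasp; the last joint's range is limited). The gripper opens to 88 mm and grips with 3 to 60 N. Pads are 19 mm wide; open, the fingers measure 130 mm over their backs; the gripper's body (78 mm by 193 mm) begins 47 mm behind the grasp point.
Start: joints at [-48.123, 20.546, 0.682, 0, -70.136, -16.507], TCP at [0.289, -0.61, 0.227] pointing down, gripper open.
Joint ranges: [-176.03, 176.03], [-82.01, 121.73], [-58.28, 71.71], [-173.87, 95.51], [-174.79, -0.11], [-173.66, 173.66]. Speed limits (degrees/s): [136.94, 136.94, 172.46, 180, 180, 180].

INTERFACE

Orientations are given as [roll, pitch, yaw] about the fixed x, y, z axes, in that order (R = Rz(yaw) Ry(pitch) Rx(roll)).
In Python, from plant import telemetry, viewer, workorder gives the robot as it stands. The module is installed in compiled form; this text tells all that it offers.
- The arm moves only by the tool carry_out, never from a script. Its argument "rows" is a list of rows, each a list of 6 numbers: the shift along the tool's x, y, z in m, then the turn, a rotation vector about the tool's x, y, z in rad. In form: [[tx, ty, tz, ax, ay, az], ...]. A call has 1 to 8 rows; each row is the pose to reach, as a shift and turn from the pose commanded when the call began, along the tool's axes at that moment; what a row does not reach only later rows make up. A row lasts 1/8 s, in which the tool goes at most 62.5 mm and 10.7 degrees, less where a joint would pass 70% of its speed; a pose out of reach is approached as far as the arm can. A call with a gripper value outside its range is refused whole. "grip" is the gripper's target within -1 to 1 (fully open at 1, half-way at 0, shut at -1), set as the call begins (left out, the last holds). The fingers move at their own pace and stop on an object; the grip force is fixed at half the most. Time passes only in rows, so rows that repeat a pose let the fingers close. It gives the time, the measured TCP pose, the force, the opening and the grip force at its end, in the units of the state.
- telemetry.get_obs(): the state, without advancing time (a new reading comes with each control period).
- viewer.snapshot(name): name is "scene" or "top" or "wrist"; returns the picture (384x512x3 uint8, red, green, blue); there is no depth.
- viewer.camera_info(name): a dict with "intrinsics" (3x3 intrinsics, pixels), "k1" (the pictures are not rectified: a ray, as slopes to the right and down, at radius r is drawn at 1 + k1 r^2 times it, then the intrinsics apply), "extrinsics" (4x4, takes a point from camera to world coordinates); the wrist camera has in their place "tool_from_camera" (4x4, takes a point from camera to tool coordinates, whose origin is the TCP and whose axes are the flange's). Camera axes: x right, y down, z forward; pixel columns grow to the right and rows downward; lengths in m; the calibration is good to about 2 mm. A picture is of the moment at which its call begins: read the wrist's pose just before it. camera_info takes no time and is no camera call.
- workorder.close_job(): hands the job in; it is judged then, once.
The state is a dict: "clock": time; "joint_pos": joint angles; "qvel": joint speeds; "tau": joint torques, N m; "tool_pos": TCP position; "orientation": TCP orientation; "force": force on the tool from outside, world axes, zero at the start; "moment": the same for the moment, N m; "opening": finger opening in m; "gripper_force": force on a finger pad.
Only numpy, scipy, OpenCV 4.12 (cv2) and the standard library are available. Lean on these libraries where they do the work, as an engineer would, in place of code of your own. Each camera call takes 0.05 s, during which the arm holds its last target. There are 200 camera calls.

TASK

Prop the small drying cabinet's self-closing door ajar: take its stay arm by the ball knob, lift it, draw the door open with it, and drop the second hole from the knob end over the peg on the cabinet's roof. The peg stands on an eccentric disc, so feel for it gently and never force it; press the arm down until it lies level and fully home, then let go so that the peg alone holds the door. Leave the glassware and bottles in and around the cabinet where they stand.

Things in the scene. Friction and masses are not known exactly. Their poses are not given: they have to be found in the camera images.
- cabinet: White drying cabinet, 200 deep (x) x 240 wide (y) x 140 mm high, fixed on the worktop. Origin: centre of its underside; x runs from its open front to its back, y to its left seen from the front, z up. A clear door closes the front: 226 mm wide, upright hinge at x -107, y +113 mm (left edge), its free right edge swings out toward -x.
- door (a joint): Opening angle of the door, rad: 0 shut, grows as it swings out, stop at 1.3. A spring always shuts it (0.15 N m when shut, 0.32 N m at 0.67 rad). With the wanted hole on the peg it stands at 0.63 to 0.71; neighbouring holes give about 0.51 and 0.83.
- stay: Stay arm: flat aluminium bar 221 x 22 x 5 mm, 70 g, at first level, left of the peg. Origin: its pivot, at the underside; x along the arm to the knob end, z up. Swivels freely about the upright through the pivot; the knob end tips up from level (lower stop) to 0.6 rad on a stiff pin: it stays where left and must be pressed down (about 1 N at the knob). Underside 12 mm above the roof when level.
- stay_pivot (a point): The stay's pivot (origin of the stay), on the door's top edge, 150 mm from the door's hinge line; it moves with the door.
- stay_knob (a point): Centre of the black ball knob (20 mm diameter) on an 8 mm stem at the free end of the stay: 200 mm from the pivot, 33 mm above the arm's underside (28 mm above its top face). To be pinched from above.
- stay_hole (a point): Centre, at the arm's underside, of the wanted hole: second from the knob end, 143 mm from the pivot. The arm has four plain 10 mm through holes on its centre line, 95, 119, 143 and 167 mm from the pivot.
- keeper: Steel plate 32 x 36 x 4 mm fixed on the roof at x -77, y -77 mm of the cabinet, axes parallel to it. Origin: centre of its underside, on the roof. Carries a locked disc with an upright peg, 8 mm diameter, 1 mm bevel, flat top 26 mm above the origin. The peg's axis stands 5 mm off the origin in a direction that varies and is not reported: feel or look for it. Arm on peg: keep below 30 N.
- beaker: Glass beaker 65 x 75 x 89 mm standing inside the cabinet; origin at the centre of its base.
- flask: Small conical flask with pink contents, 51 mm wide, 76 mm high, right of the cabinet; origin at the centre of its base.
- wash_bottle: White wash bottle with red cap and bent spout, 61 x 108 x 205 mm, left of the cabinet; origin at the centre of its base.
- cylinder: Measuring cylinder with blue foot, 46 mm wide, 151 mm high, behind the flask; origin at the centre of its base.
Not all that is in view belongs to the job. What is shaped like the flask but green is not meant. There is more than one size of the wash_bottle; the job needs the larger.

How it is judged (in metres and radians):
On the way:
1. the door has been drawn well open (value of joint door above 0.45 rad), for 0.2 s.
At the end, for the whole second after the job is handed in: The wanted hole is over the peg: within 7.5 mm (level) of the keeper's origin, underside there under 14.5 mm above it (home is 12). Door between 0.60 and 0.745 rad, arm still (under 10 mm/s). Beaker, flask, wash bottle, cylinder upright (0.2 rad), within 20 mm of their places (horizontal distance between stay_hole and keeper below 0.0075 m and z of stay_hole in the frame of keeper below 0.0145 m and value of joint door between 0.6 and 0.745 rad and linear speed of stay below 0.01 m/s and distance of each of beaker, flask, wash_bottle, cylinder from where it was at the start of the episode below 0.02 m and angle between each of beaker, flask, wash_bottle, cylinder's own z axis and vertical below 0.2 rad); the robot touches nothing.
It fails at once if the stay is forced against the peg or its plate with more than 30 N (contact force between stay and keeper above 30 N).
It fails at once if the glassware or bottles are pushed more than 30 mm from their place (distance of any of beaker, flask, wash_bottle, cylinder from where it was at the start of the episode above 0.03 m).
It also fails if it takes over 58 s, if anything falls off the work surface, if the arm or the gripper's body presses on something with over 40 N, if the wrist force passes 120 N, or if a joint passes its speed limit or range.

## Working session

There is one attempt and no reset: what is moved stays moved. The work goes in short steps, Python scripts to look and compute and a tool call to move; the robot and the scene stay as the last step left them, time stands still between calls to the robot, and variables do not carry over. Pictures are saved under pics/ and viewed, at most 13 in all, crops included, and the job is handed in when it is done.

Besides the shell and the picture viewer there is one more tool, called after "Emit:" as name(argument=value, ...) on one line, values as JSON. carry_out: Moves the arm, as the interface text tells. Its arguments: {"type":"object","properties":{"rows":{"type":"array"},"grip":{"type":"number"}},"required":["rows"]}

```bash
mkdir -p pics
cat > h.py <<'E'
import numpy as np, cv2
from scipy.spatial.transform import Rotation as R
from plant import telemetry, viewer, workorder
def pose():
    o=telemetry.get_obs(); T=np.eye(4); T[:3,:3]=R.from_euler('xyz',o['orientation'],degrees=True).as_matrix(); T[:3,3]=o['tool_pos']; return T
def cam(n,T=None):
    c=viewer.camera_info(n); E=np.array(c['extrinsics']) if 'extrinsics' in c else (pose() if T is None else T)@np.array(c['tool_from_camera'])
    return np.array(c['intrinsics']),c['k1'],E
def ray(n,uv,T=None):
    K,k,E=cam(n,T); d=cv2.undistortPoints(np.array([[uv]],float),K,np.array([k,0,0,0.]))[0,0]
    return E[:3,3],E[:3,:3]@np.array([d[0],d[1],1])
def atz(n,uv,z,T=None):
    o,d=ray(n,uv,T); return o+d*(z-o[2])/d[2]
def tri(obs):
    A=np.zeros((3,3));b=np.zeros(3)
    for o,d in obs:
        d=d/np.linalg.norm(d);P=np.eye(3)-np.outer(d,d);A+=P;b+=P@o
    x=np.linalg.solve(A,b); return x,[np.linalg.norm((np.eye(3)-np.outer(d,d)/(d@d))@(x-o)) for o,d in obs]
def proj(n,p,T=None):
    K,k,E=cam(n,T); q=E[:3,:3].T@(np.array(p)-E[:3,3]); s=q[:2]/q[2]; s=s*(1+k*(s@s)); return K[:2,:2]@s+K[:2,2]
def snap(n,f,box=None,s=1):
    im=viewer.snapshot(n)[:,:,::-1].copy(); cv2.imwrite('pics/raw_'+f,im)
    if box: x,y,w,h=box; im=im[y:y+h,x:x+w]
    if s!=1: im=cv2.resize(im,None,fx=s,fy=s,interpolation=cv2.INTER_CUBIC)
    cv2.imwrite('pics/'+f,im); return im
E
python3 - <<'E'
from h import *
o=telemetry.get_obs(); print(o)
a=snap('scene','s1.png'); b=snap('top','t1.png')
c=np.vstack([a,b]) ; c=np.hstack([a,b]); cv2.imwrite('pics/st.png',cv2.resize(c,(800,300)))
for n in('scene','top','wrist'): print(n,viewer.camera_info(n))
E
```

```text
{'clock': 0.0, 'joint_pos': array([-4.81218860e+01,  2.05910420e+01,  6.34028952e-01, -1.99447422e-02,
       -7.01360504e+01, -1.65089259e+01]), 'qvel': array([-0.04273185,  0.01365224,  0.09135204,  0.01802904, -0.01190168,
       -0.00585072]), 'tau': array([ 8.72300570e-04, -5.82718885e+01,  2.93068010e+01,  6.99769601e+00,
        6.82326776e-03, -1.58555595e-04]), 'tool_pos': array([ 0.28898998, -0.60946687,  0.22562962]), 'orientation': array([ 1.79905445e+02, -8.47143162e-03, -1.54637597e+02]), 'force': array([ 0.38873387,  0.39099182, -0.12990524]), 'moment': array([ 0.03418836,  0.0270154 , -0.00093794]), 'gripper_force': 0.0, 'opening': 0.08765381082925201}
scene {'intrinsics': array([[413.12736879,   0.        , 256.38555518],
       [  0.        , 413.12736879, 196.30418897],
       [  0.        ,   0.        ,   1.        ]]), 'k1': -0.05894831404180925, 'extrinsics': array([[ 0.86703803,  0.32807051, -0.37498639,  0.99934256],
       [ 0.49808005, -0.5899066 ,  0.6355521 , -0.76437278],
       [-0.01270105, -0.73782108, -0.67487683,  0.90831156],
       [ 0.        ,  
[... 369 characters left out ...]
4006469],
       [ 0.00620711, -0.0958288 , -0.99537848,  1.22670782],
       [ 0.        ,  0.        ,  0.        ,  1.        ]])}
wrist {'intrinsics': array([[336.41775241,   0.        , 256.94522995],
       [  0.        , 336.41775241, 188.57225701],
       [  0.        ,   0.        ,   1.        ]]), 'k1': 0.0016762033345791827, 'tool_from_camera': array([[ 7.35687395e-04, -9.67161218e-01, -2.54162620e-01,
         6.87297765e-02],
       [ 9.99999312e-01,  4.79246809e-04,  1.07088116e-03,
         2.10161817e-04],
       [-9.13908102e-04, -2.54163233e-01,  9.67160905e-01,
        -1.57901634e-01],
       [ 0.00000000e+00,  0.00000000e+00,  0.00000000e+00,
         1.00000000e+00]])}
```

View pics/s1.png

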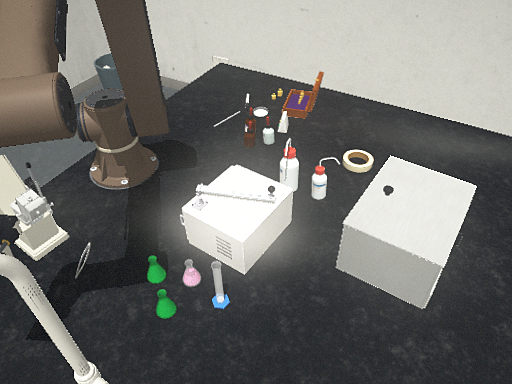

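View pics/t1.png

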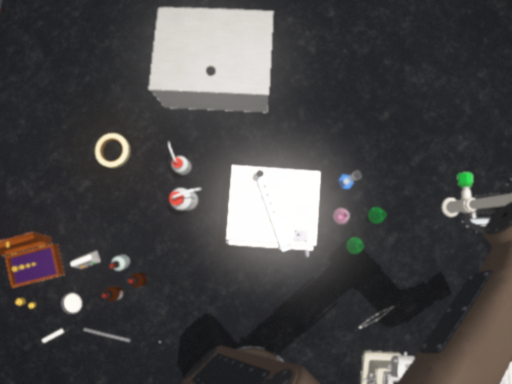

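The cabinet is at about (275,207) in the top view, with the knob at (258,174) and the keeper at (300,235). I'll enlarge both views.

Run:
```python
from h import *
a=cv2.imread('pics/raw_t1.png')[155:265,220:330]; b=cv2.imread('pics/raw_s1.png')[160:270,175:300]
a=cv2.resize(a,(396,396),interpolation=2); b=cv2.resize(b,(400,352),interpolation=2) # 3.6, 3.2
c=np.zeros((400,800,3),np.uint8); c[:396,:396]=a; c[:352,400:]=b; cv2.imwrite('pics/c1.png',c)
```

```text
(no output)
```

View pics/c1.png

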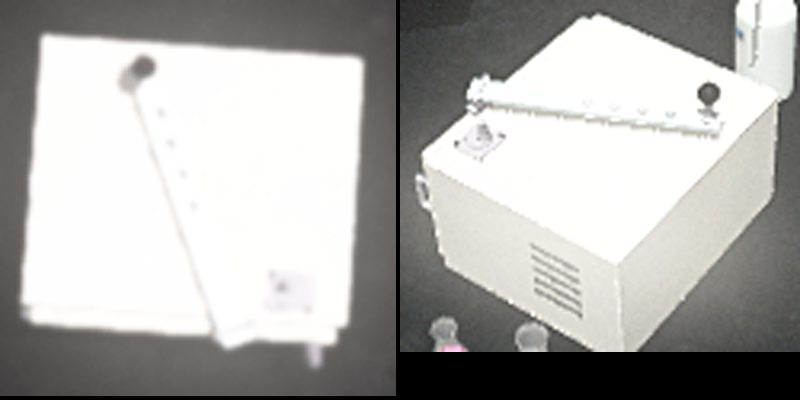

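```bash
cat >> h.py <<'E'
def T2(x,y,a,z=0):
    T=np.eye(4);T[:3,:3]=R.from_euler('z',a).as_matrix();T[:3,3]=[x,y,z];return T
E
python3 - <<'E'
from h import *
from scipy.optimize import least_squares
t=lambda u,v:(220+u/3.6,155+v/3.6); s=lambda u,v:(175+(u-400)/3.2,160+v/3.2)
P=[[-.1,.12,.14],[-.1,-.12,.14],[.1,-.12,.14],[.1,.12,.14]]
S=[s(590,15),s(425,152),s(618,263),s(778,92)]; Tt=[t(25,305),t(347,325),t(363,57),t(41,35)]
def f(v):
    M=T2(*v); r=[]
    for p,a,b in zip(P,S,Tt):
        q=M[:3,:3]@p+M[:3,3]; r+=list(proj('scene',q)-a)+list(proj('top',q)-b)
    return np.array(r)
r=least_squares(f,[.45,-.06,0],loss='soft_l1'); print(r.x,np.degrees(r.x[2]),f(r.x).reshape(4,4).round(1))
M=T2(*r.x)
kn,e=tri([ray('top',t(143,67)),ray('scene',s(709,93))]); print('knob',kn,e)
piv=lambda d:(M@np.r_[-.107+-.15*np.sin(d),.113-.15*np.cos(d),.152,1])[:3]
k=(M@np.r_[-.077,-.077,.14,1])[:3]
print('pivot0',piv(0),'keeper',k,'dist',np.linalg.norm((kn-piv(0))[:2]))
d0=np.linalg.norm
for d in(.6,.67): print(piv(d),d0((piv(d)-k)[:2]))
print(proj('top',k),proj('scene',k))
print('top dot',atz('top',t(281,287),.166),'top plate',atz('top',t(291,290),.144))
E
```

```text
[ 0.53656044 -0.07348911 -0.08029598] -4.600620938839514 [[ 1.5 -0.6 -0.1 -0.4]
 [-0.5  2.8  0.1 -0.3]
 [-0.1 -0.3 -0.5  0.2]
 [-0.1 -0.4  0.7  0.6]]
knob [ 0.61644535 -0.03634607  0.18195089] [np.float64(0.0004345029820084683), np.float64(0.0004345029820084739)]
pivot0 [ 0.42693743 -0.10178746  0.152     ] keeper [ 0.45363238 -0.14406487  0.14      ] dist 0.20048896644274553
[ 0.34461542 -0.06887874  0.152     ] 0.13242980106722071
[ 0.3366906  -0.06199382  0.152     ] 0.14286720732246655
[300.98437806 235.44820872] [199.35428948 204.39976185]
top dot [ 0.45606887 -0.1339601   0.166     ] top plate [ 0.45341654 -0.14327241  0.144     ]
```

```bash
cat >> h.py <<'E'
def rows(tgt,T=None):
    """tgt list of (x,y,z,yaw_deg) -> rows from pose T"""
    T=pose() if T is None else T
    for x,y,z,a in tgt:
        Rt=R.from_euler('xyz',[180,0,a],degrees=True).as_matrix()
        p=T[:3,:3].T@(np.array([x,y,z])-T[:3,3]); v=R.from_matrix(T[:3,:3].T@Rt).as_rotvec()
        print([round(float(q),4) for q in np.r_[p,v]])
E
python3 - <<'E'
from h import *
for z in(0,.2,.4): print(z,atz('top',(447,208),z),atz('top',(511,200),z),atz('scene',(88,375),z),atz('scene',(0,250),z))
rows([(.30,-.45,.33,-158),(.50,-.12,.33,-161),(.50,-.12,.25,-161)])
E
```

```text
0 [ 0.52523072 -0.62042974  0.        ] [ 0.54577396 -0.84766034  0.        ] [ 0.46011548 -0.61187577  0.        ] [-0.04898912 -0.47957117  0.        ]
0.2 [ 0.5162718  -0.52580818  0.2       ] [ 0.53346571 -0.71599155  0.2       ] [ 0.57884722 -0.6454539   0.2       ] [ 0.18184174 -0.54228128  0.2       ]
0.4 [ 0.50731288 -0.43118662  0.4       ] [ 0.52115746 -0.58432277  0.4       ] [ 0.69757897 -0.67903203  0.4       ] [ 0.41267259 -0.6049914   0.4       ]
[-0.0783, 0.1396, -0.1041, 0.0015, -0.0002, 0.0587]
[-0.4003, 0.3521, -0.1038, 0.0015, -0.0002, 0.1111]
[-0.4003, 0.352, -0.0238, 0.0015, -0.0002, 0.1111]
```

Emit:
carry_out(rows=[[-0.02,0.05,-0.05,0,0,0],[-0.05,0.1,-0.09,0,0,0.04],[-0.08,0.14,-0.1,0,0,0.06],[-0.13,0.19,-0.1,0,0,0.08],[-0.18,0.23,-0.1,0,0,0.1],[-0.24,0.26,-0.1,0,0,0.11],[-0.29,0.29,-0.1,0,0,0.11],[-0.34,0.32,-0.08,0,0,0.11]])

```text
clock: 1.1
tool_pos: [0.4531, -0.1844, 0.3112]
orientation: [-179.9, 0.1, -160.9]
force: [1.4, -0.0, -0.5]
opening: 0.0878
gripper_force: 0.0
```

Emit:
carry_out(rows=[[-0.05,0.03,0.02,0,0,0],[-0.06,0.03,0.05,0,0,0],[-0.06,0.03,0.05,0,0,0]])

```text
clock: 1.48
tool_pos: [0.4976, -0.1375, 0.2577]
orientation: [179.9, -0.3, -160.9]
force: [-1.2, -0.4, 0.4]
opening: 0.0876
gripper_force: 0.0
```

Run:
```python
from h import *
T=pose();np.save('Tw1.npy',T);print(T[:3,3],telemetry.get_obs()['clock'])
k=proj('wrist',(.4536,-.1441,.144),T);kn=proj('wrist',(.6164,-.0363,.185),T);print(k,kn)
im=snap('wrist','w1.png')
x,y=[int(max(0,q-35)) for q in k];c=im[y:y+70,x:x+70];x2,y2=[int(max(0,q-35)) for q in kn];d=im[y2:y2+70,x2:x2+70]
print(x,y,x2,y2,c.shape,d.shape)
C=np.zeros((400,800,3),np.uint8)
for q,o in((c,0),(d,400)):
    q=cv2.resize(q,(int(q.shape[1]*5.7143),int(q.shape[0]*5.7143)),interpolation=2);C[:q.shape[0],o:o+q.shape[1]]=q[:400,:400]
cv2.imwrite('pics/w1c.png',C)
```

```text
[ 0.49760625 -0.13752307  0.25774214] 1.475
[266.42283105 133.2614154 ] [325.01628689 369.74426521]
231 98 290 334 (70, 70, 3) (50, 70, 3)
```

View pics/w1c.png

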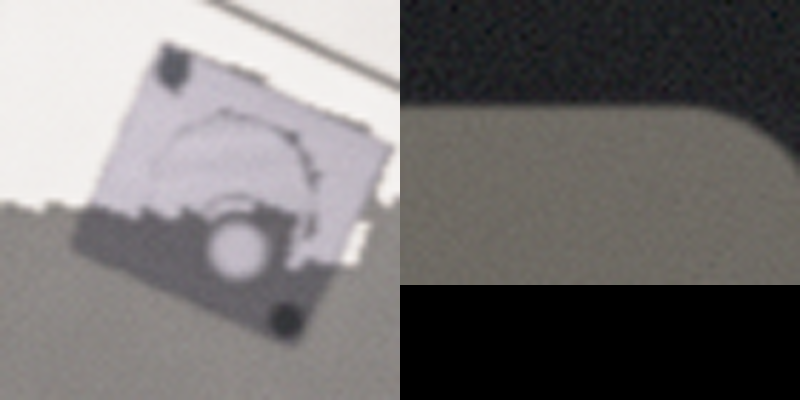

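The plate corners are at crop (168,42), (390,148), (300,345) and (72,240). The bright peg top is at (238,250), and I'll locate it from there.

Run:
```python
from h import *
T=np.load('Tw1.npy'); q=lambda u,v:(231+u/5.7143,98+v/5.7143)
C=[atz('wrist',q(*c),.144,T) for c in((168,42),(390,148),(300,345),(72,240))]
k=np.mean(C,0); print(np.array(C),k)
p=atz('wrist',q(238,250),.166,T); print('peg',p,'off',p-k)
M=T2(.53656,-.07349,-.0803)
c5=R.from_euler('z',-.0803).as_matrix(); print('off in cab',c5.T@(p-k))
kw=(M@np.r_[-.077,-.077,.14,1])[:3]
o=(p-k); o[2]=0; o*=.005/np.linalg.norm(o); peg=kw+o; peg2=k+o; print('peg(top calib)',peg,'peg wrist',peg2)
# final door angle
from scipy.optimize import brentq
piv=lambda d:(M@np.r_[-.107+-.15*np.sin(d),.113-.15*np.cos(d),.152,1])[:3]
d=brentq(lambda d:np.linalg.norm((piv(d)-peg)[:2])-.143,.4,1); P=piv(d); v=(peg-P)[:2]/.143
print('door',d,'pivot',P,'phi',np.degrees(np.arctan2(v[1],v[0])),'knob home',P[:2]+.2*v)
rows([(.6164,-.0363,.260,-161),(.6164,-.0363,.166,-161)])
def kn(d,phi,t):
    r=.2*np.cos(t)-.033*np.sin(t);a=np.radians(phi);P=piv(d);return [*(P[:2]+r*np.array([np.cos(a),np.sin(a)])),.152+.2*np.sin(t)+.033*np.cos(t)]
for w in [(0,19,0),(0,19,.25),(.2,12,.25),(.4,2,.25),(d,-12,.25),(d,-35,.25),(d,-35.5,.15)]: print(w,np.round(kn(*w),4))
```

```text
[[ 0.43470835 -0.15583968  0.144     ]
 [ 0.43807066 -0.12189931  0.144     ]
 [ 0.46815154 -0.12412747  0.144     ]
 [ 0.46469311 -0.15964975  0.144     ]] [ 0.45140591 -0.14037905  0.144     ]
peg [ 0.45632657 -0.13893455  0.166     ] off [0.00492066 0.0014445  0.022     ]
off in cab [0.00478893 0.00183455 0.022     ]
peg(top calib) [ 0.45842921 -0.14265706  0.14      ] peg wrist [ 0.45620347 -0.13897069  0.144     ]
door 0.6494994974037372 pivot [ 0.33896091 -0.06406747  0.152     ] phi -33.33803707099718 knob home [ 0.50604945 -0.17398298]
[-0.1452, 0.0577, -0.0008, 0.0005, -0.0028, 0.0018]
[-0.1455, 0.0576, 0.0932, 0.0005, -0.0028, 0.0018]
(0, 19, 0) [ 0.616  -0.0367  0.185 ]
(0, 19, 0.25) [ 0.6024 -0.0414  0.2335]
(0.2, 12, 0.25) [ 0.579  -0.0578  0.2335]
(0.4, 2, 0.25) [ 0.5552 -0.0788  0.2335]
(0.6494994974037372, -12, 0.25) [ 0.5205 -0.1027  0.2335]
(0.6494994974037372, -35, 0.25) [ 0.491  -0.1705  0.2335]
(0.6494994974037372, -35.5, 0.15) [ 0.4959 -0.176   0.2145]
```

Emit:
carry_out(rows=[[-0.05,0.02,0,0,0,0],[-0.1,0.04,0,0,0,0],[-0.145,0.058,0.01,0,0,0],[-0.145,0.058,0.02,0,0,0],[-0.145,0.058,0.02,0,0,0]])

```text
clock: 2.15
tool_pos: [0.6162, -0.0371, 0.2404]
orientation: [180.0, -0.0, -161.0]
force: [0.2, 0.7, -0.2]
opening: 0.0874
gripper_force: 0.0
```

Run:
```python
from h import *
T=pose();print(T[:3,3])
print(proj('wrist',(.6164,-.0363,.185),T))
im=snap('wrist','w2.png')
g=cv2.cvtColor(im,6); x,y=map(int,proj('wrist',(.6164,-.0363,.185),T)); sub=g[y-45:y+45,x-45:x+45]
m=(sub<60).astype(np.uint8); n,l,st,ce=cv2.connectedComponentsWithStats(m)
for i in range(1,n):
    if st[i][4]>50:
        c=ce[i]+[x-45,y-45]; print(st[i],c,atz('wrist',c,.185,T))
T=np.load('Tw1.npy')
C=im[y-60:y+60,x-80:x+80]; cv2.imwrite('pics/w2c.png',cv2.resize(C,None,fx=4,fy=4,interpolation=2)); print(x,y)
```

```text
[ 0.61616229 -0.03709651  0.24044621]
[257.37130709 207.80338733]
[   0   30   90   60 3553] [249.43512525 228.41345342] [ 0.63198338 -0.03659185  0.185     ]
257 207
```

View pics/w2c.png

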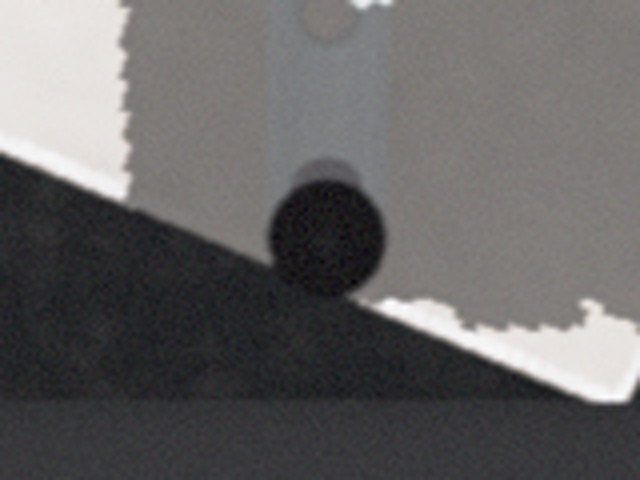

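The ball is at pixel (258.8,206.5), within 1 mm of the prediction, and the arm is aligned with the tool. I'll descend and grip.

Emit:
carry_out(rows=[[0,0,0.035,0,0,0],[0,0,0.065,0,0,0],[0,0,0.074,0,0,0],[0,0,0.074,0,0,0]])

```text
clock: 2.7
tool_pos: [0.6168, -0.0369, 0.1673]
orientation: [-180.0, 0.0, -161.0]
force: [-0.4, 0.2, 1.6]
opening: 0.0874
gripper_force: 0.0
```

Emit:
carry_out(rows=[[0,0,0,0,0,0],[0,0,0,0,0,0],[0,0,0,0,0,0],[0,0,0,0,0,0],[0,0,0,0,0,0],[0,0,0,0,0,0],[0,0,0,0,0,0]], grip=-1)

```text
clock: 3.58
tool_pos: [0.6168, -0.0362, 0.1662]
orientation: [-180.0, -0.0, -160.9]
force: [0.4, -0.2, -0.2]
opening: 0.0234
gripper_force: 0.0
```

```bash
cat >> h.py <<'E'
M=T2(.53656,-.07349,-.0803)
piv=lambda d:(M@np.r_[-.107+-.15*np.sin(d),.113-.15*np.cos(d),.152,1])[:3]
def kn(d,phi,t):
    r=.2*np.cos(t)-.033*np.sin(t);a=np.radians(phi);P=piv(d);return np.array([*(P[:2]+r*np.array([np.cos(a),np.sin(a)])),.152+.2*np.sin(t)+.033*np.cos(t)])
def wp(L,z=.0192):
    rows([(*(kn(d,p,t)-[0,0,z]),p-180) for d,p,t in L])
E
python3 - <<'E'
from h import *
o=telemetry.get_obs();print(o['tool_pos'],o['opening'],o['gripper_force'])
wp([(0,19,.08),(0,19,.16),(0,19,.25),(.07,16,.25),(.15,12,.25),(.25,8,.25),(.35,4,.25),(.45,0,.25)])
E
```

```text
[ 0.61679246 -0.03615904  0.16617467] 0.02339800274740563 0.0
[0.0042, -0.0002, -0.0155, -0.0, -0.0001, 0.0012]
[0.0087, -0.0002, -0.0311, -0.0, -0.0001, 0.0012]
[0.0153, -0.0002, -0.0481, -0.0, -0.0001, 0.0012]
[0.025, -0.0054, -0.0481, -0.0, -0.0001, 0.0536]
[0.0365, -0.0123, -0.0481, -0.0, -0.0001, 0.1234]
[0.0508, -0.0165, -0.0481, -0.0, -0.0001, 0.1932]
[0.0651, -0.0193, -0.0481, -0.0, -0.0001, 0.263]
[0.0792, -0.0208, -0.0481, -0.0, -0.0001, 0.3329]
```

Emit:
carry_out(rows=[[0,0,0,0,0,0],[0,0,0,0,0,0],[0,0,0,0,0,0]])

```text
clock: 3.95
tool_pos: [0.6168, -0.0362, 0.1662]
orientation: [-180.0, -0.0, -160.9]
force: [0.5, 0.3, -1.0]
opening: 0.0179
gripper_force: 30.0
```

Emit:
carry_out(rows=[[0.002,0,-0.008,0,0,0],[0.004,0,-0.0155,0,0,0],[0.006,0,-0.023,0,0,0],[0.0087,0,-0.031,0,0,0],[0.012,0,-0.04,0,0,0],[0.0153,0,-0.048,0,0,0],[0.0153,0,-0.048,0,0,0]])

```text
clock: 4.82
tool_pos: [0.6026, -0.0412, 0.2153]
orientation: [-180.0, 0.1, -160.9]
force: [1.4, -0.0, 0.1]
opening: 0.018
gripper_force: 30.0
```

Run:
```python
from h import *
o=telemetry.get_obs();print(o['tool_pos'],o['opening'],o['gripper_force'],o['force'])
wp([(.04,18,.25),(.08,16,.25),(.14,13,.25),(.2,10,.25),(.26,7,.25),(.32,4,.25),(.38,2,.25),(.45,-1,.25)])
```

```text
[ 0.60255587 -0.04123743  0.21527887] 0.018007898201234128 30.000041127204895 [ 1.40698321 -0.01355155  0.14632925]
[0.0056, -0.0008, 0.001, -0.0004, 0.0016, 0.0187]
[0.0112, -0.0045, 0.001, -0.0003, 0.0016, 0.0536]
[0.0198, -0.0097, 0.001, -0.0003, 0.0016, 0.106]
[0.0286, -0.0144, 0.001, -0.0002, 0.0016, 0.1583]
[0.0375, -0.0186, 0.001, -0.0002, 0.0016, 0.2107]
[0.0467, -0.0222, 0.001, -0.0002, 0.0016, 0.2631]
[0.055, -0.0222, 0.0009, -0.0001, 0.0016, 0.298]
[0.0652, -0.0237, 0.0009, -0.0001, 0.0016, 0.3503]
```

Emit:
carry_out(rows=[[0.0056,-0.001,0,0,0,0.02],[0.011,-0.0045,0,0,0,0.054],[0.02,-0.01,0,0,0,0.106],[0.0286,-0.0144,0,0,0,0.158],[0.0375,-0.0186,0,0,0,0.21],[0.0467,-0.022,0,0,0,0.263],[0.055,-0.022,0,0,0,0.298],[0.065,-0.0237,0,0,0,0.35]])

```text
clock: 5.82
tool_pos: [0.5484, -0.085, 0.2142]
orientation: [-180.0, 0.0, 178.9]
force: [1.9, -0.2, 1.7]
opening: 0.0178
gripper_force: 30.0
```

Run:
```python
from h import *
o=telemetry.get_obs();print(o['tool_pos'],o['opening'],o['gripper_force'],o['force'])
wp([(.5,-4,.25),(.56,-7,.25),(.6,-10,.25),(.65,-14,.25),(.65,-18,.22),(.65,-21,.2),(.65,-24,.2),(.65,-24,.2)])
```

```text
[ 0.54837218 -0.08504411  0.21424052] 0.01776231000950945 29.999163150787354 [ 1.94918812 -0.15320862  1.67312857]
[0.0064, -0.0057, -0.0, -0.0001, 0.0004, 0.0504]
[0.0146, -0.0104, -0.0, -0.0001, 0.0004, 0.1027]
[0.0206, -0.0165, -0.0, -0.0001, 0.0004, 0.1551]
[0.0289, -0.0244, -0.0, -0.0001, 0.0004, 0.2249]
[0.03, -0.0377, 0.0056, -0.0001, 0.0004, 0.2947]
[0.0317, -0.0475, 0.0094, -0.0001, 0.0004, 0.3471]
[0.0353, -0.0567, 0.0094, -0.0001, 0.0004, 0.3994]
[0.0353, -0.0567, 0.0094, -0.0001, 0.0004, 0.3994]
```

Emit:
carry_out(rows=[[0.0064,-0.0057,0,0,0,0.05],[0.0146,-0.0104,0,0,0,0.103],[0.0206,-0.0165,0,0,0,0.155],[0.029,-0.0244,0,0,0,0.225],[0.03,-0.0377,0.002,0,0,0.295],[0.0317,-0.0475,0.004,0,0,0.347],[0.034,-0.0567,0.004,0,0,0.4],[0.034,-0.0567,0.004,0,0,0.4]])

```text
clock: 6.82
tool_pos: [0.5134, -0.1415, 0.2101]
orientation: [-180.0, -0.0, 156.0]
force: [1.2, -2.0, -0.4]
opening: 0.0177
gripper_force: 30.0
```

Run:
```python
from h import *
o=telemetry.get_obs();T=pose();np.save('Tw3.npy',T);print(o['clock'],T[:3,3],o['orientation'],o['force'],proj('wrist',(.457,-.141,.166),T))
im=snap('wrist','w3.png'); a=cv2.resize(im[20:260,130:390],None,fx=2.4,fy=2.4,interpolation=2); cv2.imwrite('pics/w3c.png',a)
snap('top','t3.png')
```

```text
6.825 [ 0.51339765 -0.14150497  0.21014949] [-1.79984826e+02 -1.07444030e-02  1.56013221e+02] [ 1.15024491 -1.97010038 -0.36742816] [219.39756186 129.92090575]
```

View pics/w3c.png

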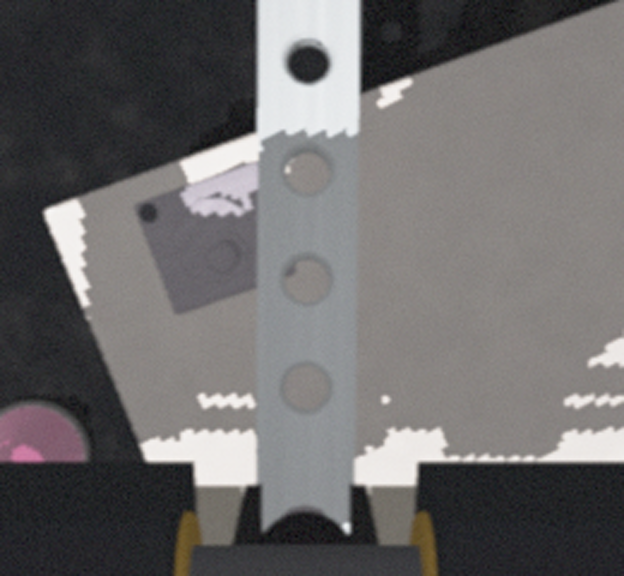

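Run:
```python
from h import *
from scipy.optimize import brentq,least_squares
T=np.load('Tw3.npy'); q=lambda u,v:(130+u/2.4,20+v/2.4)
peg=atz('wrist',q(224,256),.166,T);print('peg',peg)
t=brentq(lambda t:kn(0,0,t)[2]-(T[2,3]+.0192),0,.5);print('tilt',t)
knob=T[:3,3]+[0,0,.0192]
hs=[]
for r,px in((.095,(308,62)),(.119,(308,172)),(.143,(306,280)),(.167,(305,388))):
    z=.152+r*np.sin(t)+.005*np.cos(t); h=atz('wrist',q(*px),z,T); hs.append(h); print(r,h,'dist knob',np.linalg.norm((h-knob)[:2]),'exp',(.2-r)*np.cos(t)-(.033-.005)*np.sin(t))
s=least_squares(lambda v:(kn(v[0],v[1],t)-knob)[:2],[.6,-24]);print('d,phi from knob',s.x)
for pg in (peg,np.array([.4584,-.1427,.166]),np.array([.457,-.1405,.166])):
    d=brentq(lambda d:np.linalg.norm((piv(d)-pg)[:2])-.143,.4,1);v=(pg-piv(d))[:2];ph=np.degrees(np.arctan2(v[1],v[0]));print('door',d,'phi',ph,'home knob',kn(d,ph,0))
```

```text
peg [ 0.45622671 -0.1380458   0.166     ]
tilt 0.22798702849347957
0.095 [ 0.42555398 -0.10184899  0.17834224] dist knob 0.09638001665204896 exp 0.09595447129217115
0.119 [ 0.44678741 -0.1112766   0.18376665] dist knob 0.07314833106236752 exp 0.0725755112694373
0.143 [ 0.46760872 -0.12100322  0.18919106] dist knob 0.05016919880727377 exp 0.049196551246703475
0.167 [ 0.48866731 -0.13059677  0.19461547] dist knob 0.02702922050816253 exp 0.025817591223969608
d,phi from knob [  0.62514799 -23.60791114]
door 0.6789650873497929 phi -32.56624531583438 home knob [ 0.50426459 -0.16872744  0.185     ]
door 0.6495048662204564 phi -33.3588913325984 home knob [ 0.50600883 -0.17404325  0.185     ]
door 0.6655481460387578 phi -33.080523723651574 home knob [ 0.50476055 -0.17161158  0.185     ]
```

Run:
```python
from h import *
print(kn(.677,-32.7,0),kn(.677,-32.7,.17))
wp([(.65,-26,.22),(.665,-28,.2),(.677,-30,.19),(.677,-32,.18),(.677,-32.7,.17),(.677,-32.7,.17)])
```

```text
[ 0.50422681 -0.16932333  0.185     ] [ 0.49710253 -0.16474963  0.21836077]
[0.0031, -0.0073, 0.0015, -0.0001, -0.0001, 0.0369]
[0.0041, -0.0133, 0.0053, -0.0001, -0.0001, 0.0718]
[0.0057, -0.0193, 0.0072, -0.0001, -0.0001, 0.1067]
[0.0058, -0.026, 0.0091, -0.0001, -0.0001, 0.1416]
[0.0055, -0.0284, 0.011, -0.0001, -0.0001, 0.1538]
[0.0055, -0.0284, 0.011, -0.0001, -0.0001, 0.1538]
```

Emit:
carry_out(rows=[[0.003,-0.0073,0.0015,0,0,0.037],[0.004,-0.0133,0.004,0,0,0.072],[0.0057,-0.0193,0.007,0,0,0.107],[0.0058,-0.026,0.009,0,0,0.142],[0.0055,-0.0284,0.011,0,0,0.154],[0.0055,-0.0284,0.011,0,0,0.154],[0.0055,-0.0284,0.011,0,0,0.154]])

```text
clock: 7.8
tool_pos: [0.4971, -0.1646, 0.1992]
orientation: [-180.0, -0.0, 147.3]
force: [1.9, -1.3, 0.3]
opening: 0.0181
gripper_force: 30.0
```

Run:
```python
from h import *
o=telemetry.get_obs();T=pose();np.save('Tw4.npy',T);print(o['clock'],T[:3,3],o['orientation'],o['force'],proj('wrist',(.4562,-.1384,.166),T))
im=snap('wrist','w4.png'); a=cv2.resize(im[70:210,190:320],None,fx=4,fy=4,interpolation=2); cv2.imwrite('pics/w4c.png',a)
```

```text
7.8 [ 0.49714272 -0.16462946  0.19916025] [-1.79992295e+02 -9.52708517e-03  1.47284540e+02] [ 1.88377936 -1.2694457   0.27172851] [257.31305603 137.10771902]
```

View pics/w4c.png

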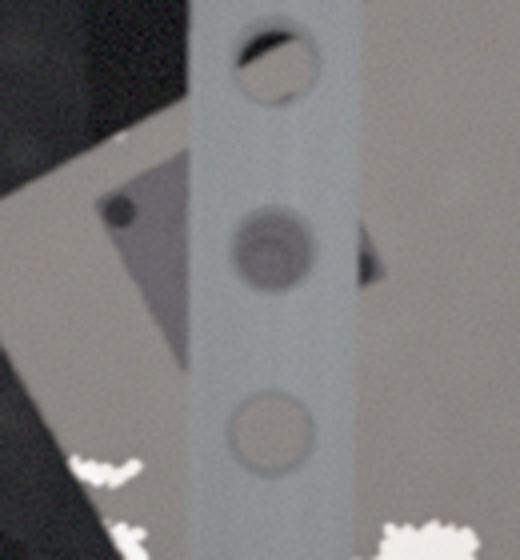

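Run:
```python
from h import *
T=np.load('Tw4.npy'); q=lambda u,v:(190+u/4,70+v/4)
a=cv2.imread('pics/w4c.png')[200:300,220:330]; a=cv2.createCLAHE(4,(1,1)).apply(cv2.cvtColor(a,6)); cv2.imwrite('pics/w4d.png',cv2.resize(a,None,fx=5,fy=5,interpolation=2))
t=.17; z=.152+.143*np.sin(t)+.005*np.cos(t)
h=atz('wrist',q(273,250),z,T); u=(T[:3,3]-h)[:2];u/=np.linalg.norm(u)
print('hole top',h,'phi',np.degrees(np.arctan2(u[1],u[0])))
print('peg',atz('wrist',q(267,262),.166,T))
# underside hole projected home if pivot fixed
und=h[:2]+u*.005*np.sin(t); home=und+u*.143*(1-np.cos(t)); print('home hole',home, u)
```

```text
hole top [ 0.45312157 -0.13587395  0.181121  ] phi -33.15338927374128
peg [ 0.45527019 -0.13818106  0.166     ]
home hole [ 0.45555558 -0.1374639 ] [ 0.83720949 -0.54688233]
```

View pics/w4d.png

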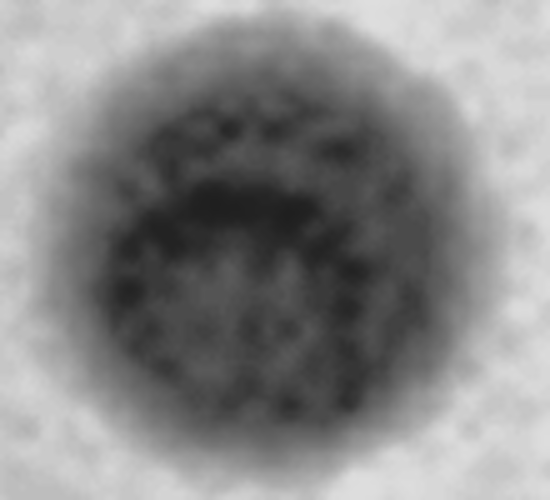

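Run:
```python
from h import *
k0=kn(.677,-32.7,.17)
for t in(.13,.11,.1,.09,.08,.07,.06,.05,.04,.03,.02,.01,0,-.01):
    d=kn(.677,-32.7,t)-k0; print(t,round(-np.hypot(*d[:2]),4),round(-d[2],4))
```

```text
0.13 -0.0025 0.0077
0.11 -0.0036 0.0116
0.1 -0.0042 0.0136
0.09 -0.0047 0.0155
0.08 -0.0052 0.0175
0.07 -0.0057 0.0195
0.06 -0.0061 0.0214
0.05 -0.0066 0.0234
0.04 -0.007 0.0254
0.03 -0.0074 0.0274
0.02 -0.0078 0.0294
0.01 -0.0081 0.0314
0 -0.0085 0.0334
-0.01 -0.0088 0.0354
```

Emit:
carry_out(rows=[[-0.0012,-0.0005,0.004,0,0,0],[-0.0025,-0.001,0.0077,0,0,0],[-0.0036,-0.001,0.0116,0,0,0],[-0.0042,-0.001,0.0136,0,0,0],[-0.0042,-0.001,0.0136,0,0,0]])

```text
clock: 8.48
tool_pos: [0.5, -0.1678, 0.1854]
orientation: [-180.0, -0.0, 147.3]
force: [2.3, -0.9, 1.3]
opening: 0.0179
gripper_force: 30.0
```

Emit:
carry_out(rows=[[-0.0003,0,0.001,0,0,0],[-0.0005,0,0.002,0,0,0],[-0.0008,0,0.003,0,0,0],[-0.001,0,0.004,0,0,0],[-0.001,0,0.004,0,0,0]])

```text
clock: 9.1
tool_pos: [0.5016, -0.1685, 0.1819]
orientation: [180.0, 0.1, 147.3]
force: [4.6, -2.5, 1.7]
opening: 0.0176
gripper_force: 30.0
```

Emit:
carry_out(rows=[[-0.0006,0,0,0,0,0],[-0.001,0,0.001,0,0,0],[-0.0014,0,0.002,0,0,0],[-0.0014,0,0.002,0,0,0]])

```text
clock: 9.6
tool_pos: [0.5021, -0.169, 0.1794]
orientation: [-180.0, -0.0, 147.3]
force: [2.6, -1.8, 1.9]
opening: 0.018
gripper_force: 30.0
```

Emit:
carry_out(rows=[[-0.0003,0,0.001,0,0,0],[-0.0006,0,0.002,0,0,0],[-0.0009,0,0.003,0,0,0],[-0.0012,0,0.004,0,0,0],[-0.0012,0,0.004,0,0,0]])

```text
clock: 10.22
tool_pos: [0.5028, -0.1696, 0.1753]
orientation: [-180.0, -0.0, 147.3]
force: [2.0, -1.4, 0.9]
opening: 0.0181
gripper_force: 30.0
```

Run:
```python
from h import *
o=telemetry.get_obs();print(o['clock'],o['tool_pos'],o['force'],o['moment'])
```

```text
10.225 [ 0.50282967 -0.16961846  0.17530586] [ 1.99082529 -1.39767268  0.87868914] [-0.47682228 -0.51141485  0.03247944]
```

Going well. I'll continue down to level.

Emit:
carry_out(rows=[[-0.0002,0,0.001,0,0,0],[-0.0004,0,0.002,0,0,0],[-0.0007,0,0.003,0,0,0],[-0.001,0,0.004,0,0,0],[-0.0012,0,0.005,0,0,0],[-0.0012,0,0.005,0,0,0]])

```text
clock: 10.98
tool_pos: [0.5042, -0.1704, 0.1705]
orientation: [-180.0, -0.0, 147.3]
force: [0.6, -0.3, 0.5]
opening: 0.018
gripper_force: 30.0
```

Emit:
carry_out(rows=[[-0.0002,0,0.001,0,0,0],[-0.0004,0,0.002,0,0,0],[-0.0006,0,0.003,0,0,0],[-0.0007,0,0.004,0,0,0],[-0.0007,0,0.004,0,0,0]])

```text
clock: 11.6
tool_pos: [0.5047, -0.1707, 0.1665]
orientation: [-180.0, -0.0, 147.3]
force: [1.4, -1.4, 0.2]
opening: 0.0181
gripper_force: 30.0
```

Emit:
carry_out(rows=[[0,0,0.001,0,0,0],[0,0,0.0015,0,0,0],[0,0,0.0015,0,0,0]])

```text
clock: 11.98
tool_pos: [0.5048, -0.1708, 0.1652]
orientation: [180.0, 0.0, 147.3]
force: [1.6, -0.4, 1.9]
opening: 0.0181
gripper_force: 30.0
```

Emit:
carry_out(rows=[[0,0,0.001,0,0,0],[0,0,0.0015,0,0,0],[0,0,0.0015,0,0,0]])

```text
clock: 12.35
tool_pos: [0.5048, -0.1708, 0.1637]
orientation: [-180.0, 0.0, 147.3]
force: [1.7, -1.0, 2.6]
opening: 0.0179
gripper_force: 30.0
```

Emit:
carry_out(rows=[[0,0,0,0,0,0],[0,0,0,0,0,0],[0,0,0,0,0,0],[0,0,0,0,0,0]], grip=0)

```text
clock: 12.85
tool_pos: [0.5045, -0.1707, 0.1634]
orientation: [-180.0, -0.0, 147.3]
force: [-0.4, 0.6, 0.6]
opening: 0.0433
gripper_force: 0.0
```

Emit:
carry_out(rows=[[0,0,-0.02,0,0,0],[0,0,-0.05,0,0,0],[0,0,-0.065,0,0,0],[0,0,-0.065,0,0,0]])

```text
clock: 13.35
tool_pos: [0.5052, -0.1706, 0.2293]
orientation: [179.9, 0.1, 147.3]
force: [-0.5, 0.4, -0.7]
opening: 0.0441
gripper_force: 0.0
```

Run:
```python
from h import *
o=telemetry.get_obs();T=pose();np.save('Tw5.npy',T);print(o['clock'],o['tool_pos'],o['force'],o['opening'])
im=snap('wrist','w5.png'); a=cv2.resize(im[60:280,150:370],(400,400),interpolation=2)
s=snap('scene','s5.png')[150:250,165:265]; s=cv2.resize(s,(400,400),interpolation=2)
cv2.imwrite('pics/c5.png',np.hstack([a,s]))
```

```text
13.35 [ 0.50517595 -0.17064507  0.22929533] [-0.52096346  0.44410236 -0.68802089] 0.044113482650450515
```

View pics/c5.png

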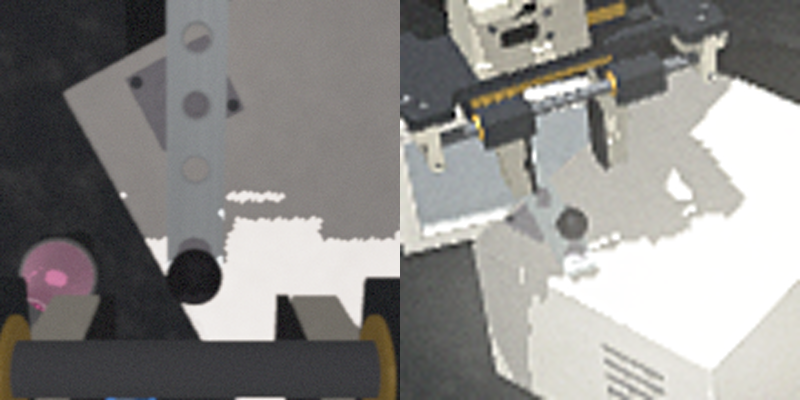

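The peg sits in the second hole from the knob, and the arm holds without the gripper. To be sure it's fully home, I'll shut the fingers and press gently on the ball top, which is at 0.195 when level.

Emit:
carry_out(rows=[[0,0,-0.01,0,0,0],[0,0,-0.01,0,0,0],[0,0,-0.01,0,0,0],[0,0,-0.01,0,0,0],[0,0,-0.01,0,0,0],[0,0,-0.01,0,0,0],[0,0,-0.01,0,0,0]], grip=-1)

```text
clock: 14.32
tool_pos: [0.5047, -0.1707, 0.2386]
orientation: [-180.0, -0.0, 147.3]
force: [0.0, -0.2, 0.7]
opening: 0.0004
gripper_force: 0.0
```

Run:
```python
from h import *
o=telemetry.get_obs();T=np.load('Tw5.npy');print(o['clock'],o['tool_pos'],o['force'],o['opening'])
print(tri([ray('wrist',(150+194/1.818,60+277/1.818),T),ray('scene',(165+172/4,150+223/4))]), atz('wrist',(256.7,212.4),.185,T))
rows([(.5048,-.1708,.202,147.3)])
```

```text
14.325 [ 0.50474416 -0.1707174   0.23860894] [ 0.0030734  -0.23586104  0.72271367] 0.0004115874156850241
(array([ 0.50581478, -0.17140246,  0.18213564]), [np.float64(2.2762774845970104e-05), np.float64(2.2762774845873224e-05)]) [ 0.50499113 -0.17091122  0.185     ]
[-0.0001, -0.0, 0.0366, -0.0, -0.0, -0.0005]
```

Emit:
carry_out(rows=[[0,0,0.02,0,0,0],[0,0,0.036,0,0,0],[0,0,0.039,0,0,0],[0,0,0.041,0,0,0],[0,0,0.042,0,0,0],[0,0,0.043,0,0,0],[0,0,0.043,0,0,0]])

```text
clock: 15.2
tool_pos: [0.5048, -0.1707, 0.1958]
orientation: [180.0, 0.0, 147.3]
force: [-0.5, 0.4, -0.6]
opening: 0.0005
gripper_force: 0.0
```

Emit:
carry_out(rows=[[0,0,0.001,0,0,0],[0,0,0.002,0,0,0],[0,0,0.002,0,0,0]])

```text
clock: 15.58
tool_pos: [0.5049, -0.1708, 0.1937]
orientation: [180.0, 0.0, 147.3]
force: [0.6, 0.6, 1.4]
opening: 0.0002
gripper_force: 0.5
```

Emit:
carry_out(rows=[[0,0,0.001,0,0,0],[0,0,0.001,0,0,0],[0,0,0.001,0,0,0]])

```text
clock: 15.95
tool_pos: [0.505, -0.1708, 0.1928]
orientation: [180.0, 0.0, 147.3]
force: [1.1, -0.5, 1.6]
opening: 0.0006
gripper_force: 0.9
```

Emit:
carry_out(rows=[[0,0,0.001,0,0,0],[0,0,0.002,0,0,0],[0,0,0.002,0,0,0]])

```text
clock: 16.32
tool_pos: [0.5051, -0.1708, 0.1908]
orientation: [180.0, 0.0, 147.3]
force: [2.2, -0.4, 2.2]
opening: 0.0003
gripper_force: 1.4
```

Emit:
carry_out(rows=[[0,0,0.001,0,0,0],[0,0,0.002,0,0,0],[0,0,0.003,0,0,0],[0,0,0.003,0,0,0]])

```text
clock: 16.82
tool_pos: [0.5049, -0.1708, 0.1877]
orientation: [180.0, 0.0, 147.3]
force: [1.2, -1.9, 3.6]
opening: 0.0004
gripper_force: 2.4
```

Run:
```python
from h import *
o=telemetry.get_obs();T=pose();print(o['clock'],o['tool_pos'],o['force'],o['moment'])
im=snap('wrist','w6.png'); a=cv2.resize(im[60:280,150:370],(400,400),interpolation=2)
s=snap('scene','s6.png')[150:250,165:265]; s=cv2.resize(s,(400,400),interpolation=2)
cv2.imwrite('pics/c6.png',np.hstack([a,s]))
```

```text
16.825 [ 0.50487342 -0.17077285  0.1877324 ] [ 1.20407402 -1.91470263  3.60848846] [-0.55841009 -0.76931181  0.01579713]
```

View pics/c6.png

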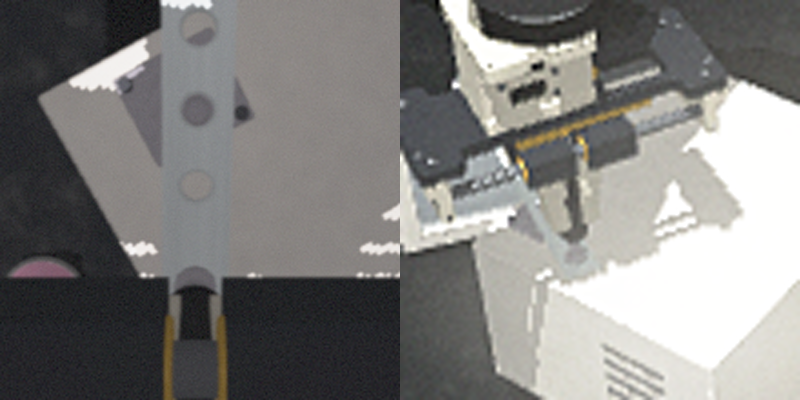

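Run:
```python
from h import *
rows([(.505,-.171,.25,147.3),(.44,-.33,.32,147.3)])
```

```text
[-0.0002, -0.0002, -0.0622, 0.0001, 0.0003, -0.0004]
[-0.0315, -0.169, -0.1323, 0.0001, 0.0003, -0.0004]
```

Emit:
carry_out(rows=[[0,0,-0.02,0,0,0],[0,0,-0.06,0,0,0],[0,0,-0.1,0,0,0],[-0.01,-0.05,-0.13,0,0,0],[-0.02,-0.1,-0.13,0,0,0],[-0.03,-0.15,-0.13,0,0,0],[-0.03,-0.17,-0.13,0,0,0],[-0.03,-0.17,-0.13,0,0,0]])

```text
clock: 17.92
tool_pos: [0.4367, -0.3302, 0.3165]
orientation: [180.0, -0.2, 147.1]
force: [-0.6, 0.6, -0.0]
opening: 0.0007
gripper_force: 0.0
```

Run:
```python
from h import *
print(pose()[:3,3],proj('top',(.505,-.171,.185)),proj('scene',(.505,-.171,.185)))
a=cv2.resize(snap('top','t7.png')[160:260,220:320],(400,400),interpolation=2)
s=cv2.resize(snap('scene','s7.png')[150:250,165:265],(400,400),interpolation=2)
cv2.imwrite('pics/c7.png',np.hstack([a,s]))
```

```text
[ 0.43674295 -0.33021055  0.31652744] [312.62816746 215.45124877] [207.71513859 204.73578654]
```

View pics/c7.png

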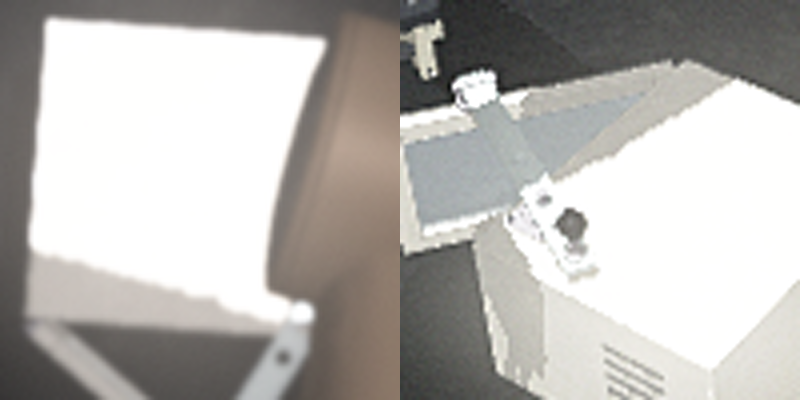

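The ball is at scene pixel (208,205.8), unchanged by the press. Its triangulated height of 0.182 m is the same as when the arm was level at the start. The door stands open, held only by the peg, so I'm handing the job in.

```bash
python3 -c "
from plant import workorder
print(workorder.close_job())"
```

```text
the job is handed in; nothing more can be done
None
```

The door is propped open at an estimated 0.67 rad with the second hole from the knob over the peg; the last pictures show the arm level, the gripper is clear, the glassware was not touched, and the job is handed in (no verdict was returned).

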